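# Find the rocking foot and flatten its shim

## Robot

A 6-joint arm with a two-finger parallel gripper is mounted at the origin on the work surface. World frame = base frame: x ahead of the robot, y to its left, z up, the work surface at z = 0. Lengths are in m, angles in rad, forces in N, time in s.
With the tool pointing down it reaches from about 0.3 to 0.75 m from the base axis. Payload 8.5 kg.
Tool frame: the origin (TCP) lies midway between the tips of the shut fingers; the grasp point (between the pads) lies 19 mm behind it; z points along the fingers, y is the direction in which the jaws open and shut (so a half turn about z gives the same grasp; the last joint's range is limited). The gripper opens to 85 mm and grips with 20 to 120 N. Pads are 22 mm wide; open, the fingers measure 114 mm over their backs; the gripper's body (76 mm by 85 mm) begins 54 mm behind the grasp point. The pads swing forward as they close: fully open they stand 13 mm farther back than shut.
Start: joints at [-1.359, 0.381, 1.297, -0, 1.464, -0.215], TCP at [0.228, -0.501, 0.231] pointing down, gripper open.
Joint ranges: [-3.11, 3.11], [-0.89, 2.33], [0.22, 2.48], [-1.42, 4.56], [0.17, 2.85], [-2.88, 2.88]. Speed limits (rad/s): [2.39, 2.39, 3.14, 3.14, 3.14, 3.14].

## Interface

Orientations are given as [roll, pitch, yaw] about the fixed x, y, z axes, in that order (R = Rz(yaw) Ry(pitch) Rx(roll)).
In Python, from plant import status, read_camera, camera_info, manip, finder gives the robot as it stands.
- The arm moves only by the shell command python3 -m creep 'ROWS'. ROWS is JSON, a list of rows, each an object of numbers: "grip": the finger opening in m, from 0 to 0.0854; "x", "y", "z": the shift along the tool's x, y, z in m; "twist": the turn about the tool's z in rad. A call has 1 to 8 rows; each row is the pose to reach, as a shift and turn from the pose measured when the call began, along the tool's axes at that moment; what a row does not reach only later rows make up. A row lasts 1/8 s, in which the tool goes at most 62.5 mm and 10.7 degrees, less where a joint would pass 70% of its speed; a pose out of reach is approached as far as the arm can. A call with a gripper value outside its range is refused whole. The fingers move at their own pace and stop on an object; the grip force is fixed at half the most. Time passes only in rows, so rows that repeat a pose let the fingers close. It gives the time, the measured TCP pose, the force and the opening at its end, in the units of the state.
- status.observe(): the state, without advancing time (a new reading comes with each control period).
- read_camera(name): name is "side" or "top"; returns the picture (420x560x3 uint8, blue, green, red); there is no depth.
- camera_info(name): a dict with "fx", "fy", "cx", "cy" (pixels), "rvec" (rotation vector, rad) and "tvec" (3), from world to camera coordinates, as OpenCV has them. Camera axes: x right, y down, z forward; pixel columns grow to the right and rows downward; lengths in m; the calibration is good to about 2 mm. A picture is of the moment at which its call begins. camera_info takes no time and is no camera call.
- manip.job_done(): hands the job in, once; it reports no verdict.
Trained networks look in the newest picture that a camera, given by its name, has taken for a name from the list of things; names that differ only in an ending like _2 or _b are one class to them, and where a whole thing is asked for, a point or a joint stands for the part that bears it (a point fixed in the world has none). Each returns a list of dicts, best first, with "score" (0 to 1); they miss things now and then, are a little off and sometimes report something else, mostly with a low value. They report only what shows in the picture. A call takes as long as a camera call.
- finder.search_frame(thing, camera): "rect" ([left, top, right, bottom] in pixels, round what is visible of it).
- finder.silhouettes(thing, camera): "pixels" (420x560 bool, what is visible of it) and "rect" ([left, top, right, bottom] in pixels, round what is visible of it).
- finder.place_of(thing, camera): "at" ([column, row] in pixels: a listed point, or the origin of a listed thing).
The state is a dict: "clock": time; "joints": joint angles; "joint_vel": joint speeds; "effort": joint torques, N m; "tcp_pos": TCP position; "tcp_rot": TCP orientation; "ft_force": force on the tool from outside, world axes, zero at the start; "wrist_torque": the same for the moment, N m; "gripper_width": finger opening in m.
Only numpy, scipy, OpenCV 4.12 (cv2) and the standard library are available. Lean on these libraries where they do the work, as an engineer would, in place of code of your own. Each camera call takes 0.05 s, during which the arm holds its last target. There are 200 camera calls.

## Task

The aluminium base plate rocks on its jig board. Press down on its feet, one after another, to find the one that gives, then press that foot's raised shim tab down flat and leave the other three shims raised. It is all done by pressing with the fingertips, nothing needs gripping: do not lift or shift the plate, and leave the bracket, the jar and the screwdriver alone.

Things in the scene. Friction and masses are not known exactly. Their poses are not given: they have to be found in the camera images.
- board: Plywood jig board, 340 x 260 x 12 mm, fixed to the desk at a varying place and yaw. Origin at the centre of its underside (desk height); x points away from the robot along its long side at yaw 0, y to the left, z up. Four identical-looking steel stands are fixed on it.
- plate: Loose 0.9 kg aluminium plate, 8 mm thick, H-shaped: two crossbars 60 (x) by 200 mm (y), centred at x -70 and +70, joined by a 44 mm wide web with a black servo bracket 50 x 36 mm, 36 mm high, fixed on it. Its feet are the crossbar ends, each level on one stand. Origin: centre of underside, over the board's centre, 36 mm above the desk (top at 44 mm); axes as the board's.
- foot_near_left (a point): Plate's top over the near left foot (near = towards the robot, left = +y), plate x -70, y 75 mm: the place to press; flat metal 25 mm around. Three feet are solid (under 1 mm of give). One, any of the four, is springy: it starts to sink at about 3 N, bottoms 4 mm down at about 4.5 N and springs back when let go.
- foot_far_left (a point): Plate's top over the far left foot (near = towards the robot, left = +y), plate x 70, y 75 mm: the place to press; flat metal 25 mm around. Three feet are solid (under 1 mm of give). One, any of the four, is springy: it starts to sink at about 3 N, bottoms 4 mm down at about 4.5 N and springs back when let go.
- foot_near_right (a point): Plate's top over the near right foot (near = towards the robot, left = +y), plate x -70, y -75 mm: the place to press; flat metal 25 mm around. Three feet are solid (under 1 mm of give). One, any of the four, is springy: it starts to sink at about 3 N, bottoms 4 mm down at about 4.5 N and springs back when let go.
- foot_far_right (a point): Plate's top over the far right foot (near = towards the robot, left = +y), plate x 70, y -75 mm: the place to press; flat metal 25 mm around. Three feet are solid (under 1 mm of give). One, any of the four, is springy: it starts to sink at about 3 N, bottoms 4 mm down at about 4.5 N and springs back when let go.
- shim_a (a joint): Angle (rad) of one hinged shim: grows as the tab is pressed down; 0 = tab raised 0.55 rad, 0.55 = flat; starts at -0.1 to 0.1. Stays where left; hinge friction 0.10 N m (3 to 4 N at tab_a). Each foot has one, on its near side. At the springy foot it goes flat, its heel then carrying the foot; at a solid foot it jams at 0.35. Letters do not tell the place: shims are dealt over the feet anew each start.
- tab_a (a point): Middle of the upper face of shim_a's steel tab, moves with it. Tab 30 mm wide, 4 thick, reaching 48 mm towards board -x from its pin, sloping up away from the foot. Pin along board y, 44 mm towards board -x from the foot point, 26 mm above the desk; this point is 32 mm from the pin. Flat: 76 mm towards board -x from the foot point, 26 mm above the desk, 25 mm free all round.
- shim_b (a joint): Angle (rad) of one hinged shim: grows as the tab is pressed down; 0 = tab raised 0.55 rad, 0.55 = flat; starts at -0.1 to 0.1. Stays where left; hinge friction 0.10 N m (3 to 4 N at tab_b). Each foot has one, on its near side. At the springy foot it goes flat, its heel then carrying the foot; at a solid foot it jams at 0.35. Letters do not tell the place: shims are dealt over the feet anew each start.
- tab_b (a point): Middle of the upper face of shim_b's steel tab, moves with it. Tab 30 mm wide, 4 thick, reaching 48 mm towards board -x from its pin, sloping up away from the foot. Pin along board y, 44 mm towards board -x from the foot point, 26 mm above the desk; this point is 32 mm from the pin. Flat: 76 mm towards board -x from the foot point, 26 mm above the desk, 25 mm free all round.
- shim_c (a joint): Angle (rad) of one hinged shim: grows as the tab is pressed down; 0 = tab raised 0.55 rad, 0.55 = flat; starts at -0.1 to 0.1. Stays where left; hinge friction 0.10 N m (3 to 4 N at tab_c). Each foot has one, on its near side. At the springy foot it goes flat, its heel then carrying the foot; at a solid foot it jams at 0.35. Letters do not tell the place: shims are dealt over the feet anew each start.
- tab_c (a point): Middle of the upper face of shim_c's steel tab, moves with it. Tab 30 mm wide, 4 thick, reaching 48 mm towards board -x from its pin, sloping up away from the foot. Pin along board y, 44 mm towards board -x from the foot point, 26 mm above the desk; this point is 32 mm from the pin. Flat: 76 mm towards board -x from the foot point, 26 mm above the desk, 25 mm free all round.
- shim_d (a joint): Angle (rad) of one hinged shim: grows as the tab is pressed down; 0 = tab raised 0.55 rad, 0.55 = flat; starts at -0.1 to 0.1. Stays where left; hinge friction 0.10 N m (3 to 4 N at tab_d). Each foot has one, on its near side. At the springy foot it goes flat, its heel then carrying the foot; at a solid foot it jams at 0.35. Letters do not tell the place: shims are dealt over the feet anew each start.
- tab_d (a point): Middle of the upper face of shim_d's steel tab, moves with it. Tab 30 mm wide, 4 thick, reaching 48 mm towards board -x from its pin, sloping up away from the foot. Pin along board y, 44 mm towards board -x from the foot point, 26 mm above the desk; this point is 32 mm from the pin. Flat: 76 mm towards board -x from the foot point, 26 mm above the desk, 25 mm free all round.
- bracket: Bystander: loose black U-shaped bracket, 50 x 32 mm, 40 mm high; origin at the centre of its underside.
- jar: Bystander: loose clear lidded jar of 44 mm diameter, 55 mm high; origin at the centre of its underside.
- screwdriver: Bystander: loose screwdriver, 160 mm long, lying along its own x.

How it is judged:
By the outcome, as a careful person would: the job done as asked, in the order asked, and still so for the second after the job is handed in, with the robot touching nothing.
It also fails if it takes over 61 s, if anything falls off the work surface, if the arm or the gripper's body presses on something with over 40 N, if the wrist force passes 120 N, or if a joint passes its speed limit or range.

## Working session

There is one attempt and no reset: what is moved stays moved. The work goes in short steps, Python scripts to look and compute and a shell command to move; the robot and the scene stay as the last step left them, time stands still between calls to the robot, and variables do not carry over. Pictures are saved under pics/ and viewed, about 8 in all and at most 12, crops included, and the job is handed in when it is done.

```bash
mkdir -p pics; cat > h.py <<'E'
import numpy as np, cv2
from plant import status, read_camera, camera_info, manip, finder
from scipy.spatial.transform import Rotation as R
def cam(n):
    c=camera_info(n); K=np.array([[c['fx'],0,c['cx']],[0,c['fy'],c['cy']],[0,0,1.]])
    return K,np.array(c['rvec'],float).reshape(3),np.array(c['tvec'],float).reshape(3)
def proj(n,P):
    K,r,t=cam(n); return cv2.projectPoints(np.array(P,float).reshape(-1,1,3),r,t,K,None)[0].reshape(-1,2)
def unproj(n,px,z):
    K,r,t=cam(n); Rm=cv2.Rodrigues(r)[0]; d=Rm.T@np.linalg.inv(K)@np.array([px[0],px[1],1.]); o=-Rm.T@t
    return o+d*(z-o[2])/d[2]
E
python3 - <<'E'
from h import *
s=status.observe(); print({k:np.round(v,3).tolist() for k,v in s.items()})
for n in ['top','side']:
    im=read_camera(n); cv2.imwrite(f'pics/{n}0.png',im)
    K,r,t=cam(n); print(n,-cv2.Rodrigues(r)[0].T@t)
    for th,z in [('board',0),('plate',.036),('foot_near_left',.044),('foot_far_left',.044),('foot_near_right',.044),('foot_far_right',.044),('tab_a',.043),('jar',0),('bracket',0),('screwdriver',.01)]:
        for d in finder.place_of(th,n)[:4]: print(n,th,round(d['score'],2),np.round(d['at'],1),np.round(unproj(n,d['at'],z),3))
print(status.observe()['clock'])
E
```

```text
{'clock': 0.0, 'joints': [-1.359, 0.381, 1.298, 0.0, 1.464, -0.215], 'joint_vel': [0.0, 0.002, 0.0, -0.001, -0.0, 0.002], 'effort': [0.001, -44.846, -23.128, -0.0, 0.005, -0.0], 'tcp_pos': [0.228, -0.5, 0.231], 'tcp_rot': [-3.14, -0.0, 0.427], 'ft_force': [-0.064, -0.164, -1.043], 'wrist_torque': [0.008, -0.023, 0.01], 'gripper_width': 0.085}
top [0.4171563  0.05414828 1.04109954]
top board 0.83 [265.9 206.4] [0.61  0.075 0.   ]
top plate 0.73 [265.1 202.2] [0.612 0.076 0.036]
top foot_near_left 0.76 [224.7 232.1] [0.552 0.158 0.044]
top foot_far_left 0.95 [229.8 162.9] [0.694 0.146 0.044]
top foot_far_left 0.26 [266.7 206.4] [0.602 0.073 0.044]
top foot_near_right 0.75 [304.1 234.1] [ 0.544 -0.     0.044]
top foot_near_right 0.5 [365.7 214.8] [ 0.579 -0.125  0.044]
top foot_far_right 0.93 [299.3 163.1] [0.69  0.004 0.044]
top tab_a 0.66 [302.9 268.9] [0.475 0.005 0.043]
top tab_a 0.56 [227.1 273. ] [0.471 0.154 0.043]
top tab_a 0.56 [229. 203.] [0.611 0.148 0.043]
top jar 0.64 [177.3 177.3] [0.679 0.261 0.   ]
top bracket 0.91 [164.1 233.4] [0.559 0.288 0.   ]
top bracket 0.67 [227.
[... 290 characters left out ...]
 foot_far_left 0.77 [189.8 219. ] [0.693 0.144 0.044]
side foot_near_right 0.93 [303.5 213.7] [ 0.547 -0.001  0.044]
side foot_far_right 0.64 [252.4 182.7] [ 0.686 -0.011  0.044]
side tab_a 0.98 [279.  276.1] [0.478 0.145 0.043]
side tab_a 0.64 [214.7 238. ] [0.622 0.149 0.043]
side tab_a 0.57 [277.7 200.3] [ 0.61  -0.001  0.043]
side tab_a 0.56 [339.  233.3] [0.467 0.001 0.043]
side jar 0.72 [305.1 215.2] [ 0.576 -0.042  0.   ]
side jar 0.7 [143.4 277.9] [0.678 0.266 0.   ]
side jar 0.7 [277.4 196.9] [ 0.656 -0.051  0.   ]
side bracket 0.59 [178.1 318.4] [0.566 0.284 0.   ]
side screwdriver 0.55 [215.2 240.1] [0.647 0.129 0.01 ]
side screwdriver 0.28 [252.9 182.5] [ 0.72  -0.045  0.01 ]
1.1
```

View pics/top0.png

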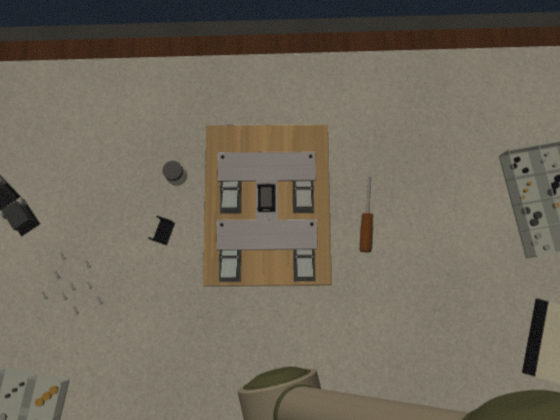

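View pics/side0.png

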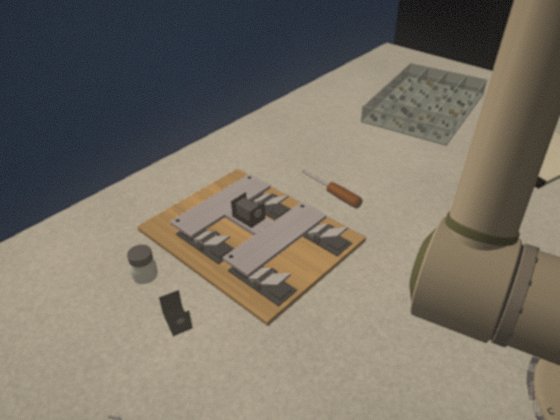

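The top view shows the board almost square (columns 205–330, rows 125–286), with the feet at about (225,232), (305,234), (230,163) and (299,163). The bystanders are clear of the plate, and the side view agrees with this. Next I'll fit the pose.

```bash
cat >> h.py <<'E'
def world(pose,p):
    c,s=np.cos(pose[2]),np.sin(pose[2]); p=np.atleast_2d(p)
    return np.c_[pose[0]+c*p[:,0]-s*p[:,1],pose[1]+s*p[:,0]+c*p[:,1],p[:,2]]
FEET={'nl':(-.07,.075,.044),'fl':(.07,.075,.044),'nr':(-.07,-.075,.044),'fr':(.07,-.075,.044)}
def goto(xyz,yaw):
    s=status.observe(); Rt=R.from_euler('xyz',s['tcp_rot']).as_matrix()
    return np.round(Rt.T@(np.array(xyz)-s['tcp_pos']),4), round(float(s['tcp_rot'][2]-yaw),3)
E
python3 - <<'E'
from h import *
from scipy.optimize import least_squares
obs=[('top',(224.7,232.1),'nl'),('top',(229.8,162.9),'fl'),('top',(304.1,234.1),'nr'),('top',(299.3,163.1),'fr'),
('side',(246.9,255.8),'nl'),('side',(189.8,219),'fl'),('side',(303.5,213.7),'nr'),('side',(252.4,182.7),'fr')]
O=[(n,p,FEET[f]) for n,p,f in obs]
# board top corners from picture
im=cv2.imread('pics/top0.png'); hsv=cv2.cvtColor(im,cv2.COLOR_BGR2HSV)
m=cv2.inRange(hsv,(8,70,60),(28,255,255)); m[:100]=0; m[300:]=0; m[:,:190]=0; m[:,345:]=0
h=cv2.convexHull(cv2.findNonZero(cv2.morphologyEx(m,cv2.MORPH_OPEN,np.ones((3,3)))))
q=cv2.approxPolyDP(h,6,True).reshape(-1,2); print(q.tolist())
C=[]
for c,ref in [((.17,.13,.012),(206,125)),((.17,-.13,.012),(328,125)),((-.17,.13,.012),(204,286)),((-.17,-.13,.012),(331,286))]:
    k=q[np.argmin(((q-ref)**2).sum(1))]; C.append(('top',tuple(map(float,k)),c))
def fit(obs):
    f=lambda x:np.concatenate([proj(n,world(x,c))[0]-p for n,p,c in obs])
    s=least_squares(f,[.615,.073,0],x_scale=[.01,.01,.05],loss='soft_l1'); return np.round(s.x,4),np.round(f(s.x),1).reshape(-1,2).tolist()
for o in (O,C,O+C): print(*fit(o))
E
```

```text
[[330, 284], [203, 285], [207, 125], [327, 125]]
[ 0.6194  0.0722 -0.0378] [[4.0, -0.1], [0.6, 1.1], [-0.1, -1.5], [4.6, 1.3], [-3.6, 0.4], [0.0, 0.5], [0.1, 0.2], [-2.2, 1.0]]
[ 0.6162  0.073  -0.0281] [[-1.0, -0.6], [0.7, -0.9], [-0.8, 0.3], [1.1, 1.0]]
[ 0.6181  0.0726 -0.0299] [[4.1, 0.9], [0.1, 2.0], [0.0, -1.2], [4.1, 1.7], [-2.8, 0.9], [0.3, 1.2], [0.5, 0.4], [-2.3, 1.3], [-0.6, -1.5], [1.0, -1.7], [-0.8, -0.8], [1.1, 0.2]]
```

```bash
python3 - <<'E'
from h import *
P=(.6175,.0728,-.029)
for k,f in FEET.items():
    w=world(P,f)[0]; t=world(P,(f[0]-.072,f[1],.026))[0]; print(k,np.round(w,4),'tab',np.round(t,4))
print(goto(world(P,(-.07,-.075,.10))[0],P[2]))
E
```

```text
nl [0.5497 0.1498 0.044 ] tab [0.4777 0.1519 0.026 ]
fl [0.6896 0.1457 0.044 ] tab [0.6177 0.1478 0.026 ]
nr [ 5.454e-01 -1.000e-04  4.400e-02] tab [0.4734 0.0019 0.026 ]
fr [ 0.6853 -0.0042  0.044 ] tab [ 0.6133 -0.0021  0.026 ]
(array([ 0.4964, -0.3241,  0.1313]), 0.456)
```

```bash
python3 -m creep '[{"x":0.05,"y":-0.03,"z":0,"twist":0.1,"grip":0},{"x":0.1,"y":-0.065,"z":0,"twist":0.25,"grip":0},{"x":0.15,"y":-0.1,"z":0,"twist":0.4,"grip":0},{"x":0.2,"y":-0.13,"z":0,"twist":0.456,"grip":0},{"x":0.25,"y":-0.163,"z":0,"twist":0.456,"grip":0},{"x":0.3,"y":-0.196,"z":0,"twist":0.456,"grip":0},{"x":0.35,"y":-0.228,"z":0,"twist":0.456,"grip":0},{"x":0.4,"y":-0.26,"z":0.01,"twist":0.456,"grip":0}]'
python3 -c "
from h import *
P=(.6175,.0728,-.029);print(goto(world(P,(-.07,-.075,.07))[0],P[2]))"
```

```text
clock: 2.1
tcp_pos: [0.4854, -0.0967, 0.2219]
tcp_rot: [3.141, -0.002, -0.029]
ft_force: [0.7, -0.1, 0.1]
gripper_width: 0.0001
(array([ 0.0568, -0.0985,  0.152 ]), -0.0)
```

```bash
python3 -m creep '[{"x":0.028,"y":-0.05,"z":0.02,"grip":0},{"x":0.057,"y":-0.0985,"z":0.06,"grip":0},{"x":0.057,"y":-0.0985,"z":0.11,"grip":0},{"x":0.057,"y":-0.0985,"z":0.152,"grip":0},{"x":0.057,"y":-0.0985,"z":0.165,"grip":0},{"x":0.057,"y":-0.0985,"z":0.170,"grip":0},{"x":0.057,"y":-0.0985,"z":0.170,"grip":0}]'
python3 -c "
from h import *
cv2.imwrite('pics/side1.png',read_camera('side')); s=status.observe(); print(s['tcp_pos'],s['ft_force'])
P=(.6175,.0728,-.029);print(goto(world(P,(-.07,-.075,.044))[0],P[2]),proj('side',s['tcp_pos']))"
```

```text
[ 0.48694677 -0.09117106  0.22022348] [-1.88621385  4.82211026 -2.70313194]
(array([ 0.0561, -0.0919,  0.1765]), 0.004) [[368.6793555  118.50751896]]invalid input
```

View pics/side1.png

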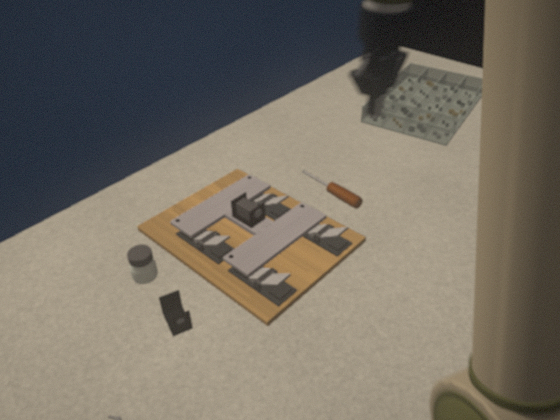

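The arm is still clear of the board, with the gripper at about (380,90). That call was refused as "invalid input", probably because `twist` was missing, so I'll include every key.

```bash
python3 -m creep '[{"x":0.028,"y":-0.046,"z":0.02,"twist":0,"grip":0},{"x":0.056,"y":-0.092,"z":0.06,"twist":0,"grip":0},{"x":0.056,"y":-0.092,"z":0.11,"twist":0,"grip":0},{"x":0.056,"y":-0.092,"z":0.15,"twist":0,"grip":0},{"x":0.056,"y":-0.092,"z":0.162,"twist":0,"grip":0},{"x":0.056,"y":-0.092,"z":0.168,"twist":0,"grip":0},{"x":0.056,"y":-0.092,"z":0.168,"twist":0,"grip":0}]'
python3 -c "
from h import *
s=status.observe(); print(s['tcp_pos'],s['ft_force'])
P=(.6175,.0728,-.029);print(goto(world(P,(-.07,-.075,.044))[0],P[2]))"
```

```text
clock: 3.02
tcp_pos: [0.5459, -0.0004, 0.0536]
tcp_rot: [-3.139, -0.002, -0.025]
ft_force: [0.5, 1.2, 0.2]
gripper_width: -0.0004
[ 5.45899326e-01 -4.26256533e-04  5.35757395e-02] [0.50594021 1.15309288 0.16407192]
(array([-0.0006, -0.0002,  0.0096]), 0.004)
```

```bash
python3 -m creep '[{"x":0,"y":0,"z":0.005,"twist":0,"grip":0},{"x":0,"y":0,"z":0.009,"twist":0,"grip":0},{"x":0,"y":0,"z":0.01,"twist":0,"grip":0},{"x":0,"y":0,"z":0.011,"twist":0,"grip":0},{"x":0,"y":0,"z":0.011,"twist":0,"grip":0}]'; python3 -m creep '[{"x":0,"y":0,"z":0.001,"twist":0,"grip":0},{"x":0,"y":0,"z":0.001,"twist":0,"grip":0}]'
```

```text
clock: 3.65
tcp_pos: [0.546, -0.0005, 0.044]
tcp_rot: [-3.14, -0.003, -0.025]
ft_force: [-5.2, 0.3, 13.5]
gripper_width: -0.0001
clock: 3.9
tcp_pos: [0.546, -0.0005, 0.044]
tcp_rot: [-3.14, -0.004, -0.025]
ft_force: [-3.2, 1.3, 9.9]
gripper_width: 0.0003
```

Near right is solid: it took 13 N with the tip staying at 44 mm. Next is near left.

```bash
python3 -m creep '[{"x":0,"y":0,"z":-0.02,"twist":0,"grip":0},{"x":0,"y":-0.05,"z":-0.025,"twist":0,"grip":0},{"x":0,"y":-0.1,"z":-0.025,"twist":0,"grip":0},{"x":0,"y":-0.15,"z":-0.025,"twist":0,"grip":0},{"x":0,"y":-0.15,"z":-0.01,"twist":0,"grip":0},{"x":0,"y":-0.15,"z":-0.004,"twist":0,"grip":0},{"x":0,"y":-0.15,"z":-0.002,"twist":0,"grip":0},{"x":0,"y":-0.15,"z":-0.002,"twist":0,"grip":0}]'; python3 -m creep '[{"x":0,"y":0,"z":0.002,"twist":0,"grip":0},{"x":0,"y":0,"z":0.0035,"twist":0,"grip":0},{"x":0,"y":0,"z":0.0035,"twist":0,"grip":0}]'
```

```text
clock: 4.9
tcp_pos: [0.5499, 0.1486, 0.0464]
tcp_rot: [-3.14, -0.004, -0.026]
ft_force: [0.5, 0.6, 0.2]
gripper_width: -0.0002
clock: 5.28
tcp_pos: [0.5502, 0.1481, 0.044]
tcp_rot: [-3.14, -0.005, -0.026]
ft_force: [-3.2, -2.8, 9.0]
gripper_width: -0.0002
```

Near left is solid too. Far left is next, lifting over the raised tab on the way.

```bash
python3 -m creep '[{"x":0,"y":0,"z":-0.035,"twist":0,"grip":0},{"x":0.045,"y":0,"z":-0.04,"twist":0,"grip":0},{"x":0.095,"y":0,"z":-0.04,"twist":0,"grip":0},{"x":0.14,"y":0,"z":-0.035,"twist":0,"grip":0},{"x":0.14,"y":0,"z":-0.015,"twist":0,"grip":0},{"x":0.14,"y":0,"z":-0.004,"twist":0,"grip":0},{"x":0.14,"y":0,"z":-0.002,"twist":0,"grip":0},{"x":0.14,"y":0,"z":-0.002,"twist":0,"grip":0}]'; python3 -m creep '[{"x":0,"y":0,"z":0.002,"twist":0,"grip":0},{"x":0,"y":0,"z":0.0035,"twist":0,"grip":0},{"x":0,"y":0,"z":0.0035,"twist":0,"grip":0}]'
```

```text
clock: 6.28
tcp_pos: [0.6901, 0.1444, 0.0475]
tcp_rot: [-3.14, -0.006, -0.026]
ft_force: [-0.4, -0.4, -0.3]
gripper_width: 0.0002
clock: 6.65
tcp_pos: [0.6902, 0.1445, 0.0442]
tcp_rot: [-3.14, -0.006, -0.026]
ft_force: [-0.2, -0.4, -0.1]
gripper_width: 0.0
```

```bash
python3 -m creep '[{"x":0,"y":0,"z":0.001,"twist":0,"grip":0},{"x":0,"y":0,"z":0.002,"twist":0,"grip":0},{"x":0,"y":0,"z":0.002,"twist":0,"grip":0}]';  python3 -m creep '[{"x":0,"y":0,"z":0.001,"twist":0,"grip":0},{"x":0,"y":0,"z":0.001,"twist":0,"grip":0}]'
```

```text
clock: 7.02
tcp_pos: [0.6902, 0.1445, 0.0441]
tcp_rot: [-3.14, -0.007, -0.026]
ft_force: [-5.7, -0.2, 11.5]
gripper_width: -0.0001
clock: 7.28
tcp_pos: [0.6902, 0.1445, 0.0441]
tcp_rot: [-3.141, -0.008, -0.026]
ft_force: [-3.0, -0.3, 7.7]
gripper_width: 0.0001
```

Far left is solid, with 11.5 N and no sink. Now far right.

```bash
python3 -m creep '[{"x":0,"y":0,"z":-0.02,"twist":0,"grip":0},{"x":0,"y":0.05,"z":-0.025,"twist":0,"grip":0},{"x":0,"y":0.1,"z":-0.025,"twist":0,"grip":0},{"x":0,"y":0.15,"z":-0.02,"twist":0,"grip":0},{"x":0,"y":0.15,"z":-0.008,"twist":0,"grip":0},{"x":0,"y":0.15,"z":-0.002,"twist":0,"grip":0},{"x":0,"y":0.15,"z":0.001,"twist":0,"grip":0},{"x":0,"y":0.15,"z":0.001,"twist":0,"grip":0}]'; python3 -m creep '[{"x":0,"y":0,"z":0.0015,"twist":0,"grip":0},{"x":0,"y":0,"z":0.0015,"twist":0,"grip":0}]'; python3 -m creep '[{"x":0,"y":0,"z":0.0015,"twist":0,"grip":0},{"x":0,"y":0,"z":0.0015,"twist":0,"grip":0}]'
```

```text
clock: 8.28
tcp_pos: [0.6861, -0.0045, 0.0433]
tcp_rot: [-3.141, -0.007, -0.024]
ft_force: [-4.0, -0.6, 5.1]
gripper_width: -0.0002
clock: 8.52
tcp_pos: [0.6865, -0.004, 0.0429]
tcp_rot: [3.141, -0.009, -0.023]
ft_force: [-1.2, -2.4, 5.2]
gripper_width: 0.0002
clock: 8.78
tcp_pos: [0.6869, -0.0037, 0.0425]
tcp_rot: [3.14, -0.01, -0.022]
ft_force: [-2.3, -2.0, 5.9]
gripper_width: 0.0002
```

```bash
python3 -m creep '[{"x":0,"y":0,"z":0.002,"twist":0,"grip":0},{"x":0,"y":0,"z":0.003,"twist":0,"grip":0},{"x":0,"y":0,"z":0.003,"twist":0,"grip":0}]'; python3 -m creep '[{"x":0,"y":0,"z":0.001,"twist":0,"grip":0},{"x":0,"y":0,"z":0.002,"twist":0,"grip":0},{"x":0,"y":0,"z":0.002,"twist":0,"grip":0}]'
```

```text
clock: 9.15
tcp_pos: [0.6873, -0.0034, 0.0408]
tcp_rot: [3.139, -0.012, -0.021]
ft_force: [-2.8, -3.5, 6.4]
gripper_width: -0.0001
clock: 9.52
tcp_pos: [0.6877, -0.0031, 0.0406]
tcp_rot: [3.138, -0.014, -0.02]
ft_force: [-4.9, -2.9, 11.3]
gripper_width: 0.0002
```

Far right gives: it sinks about 3.5 mm at 5–6 N, then bottoms. I'll lift straight up and move over its tab.

```bash
python3 -m creep '[{"x":0,"y":0,"z":-0.02,"twist":0,"grip":0},{"x":0,"y":0,"z":-0.045,"twist":0,"grip":0},{"x":-0.039,"y":0,"z":-0.045,"twist":0.009,"grip":0},{"x":-0.078,"y":0,"z":-0.045,"twist":0.009,"grip":0},{"x":-0.078,"y":0,"z":-0.045,"twist":0.009,"grip":0}]'
python3 - <<'E'
from h import *
P=(.6175,.0728,-.029)
s=status.observe(); print(s['tcp_pos'],s['tcp_rot'],goto(world(P,(.07-.0755,-.075,.026))[0],P[2]))
im=read_camera('side'); c=cv2.resize(im[160:320,130:380],None,fx=3,fy=3,interpolation=cv2.INTER_CUBIC); cv2.imwrite('pics/side2.png',c)
E
```

```text
clock: 10.15
tcp_pos: [0.6073, -0.0, 0.0849]
tcp_rot: [3.139, -0.012, -0.028]
ft_force: [1.8, 0.7, 0.3]
gripper_width: -0.0003
[ 6.07280497e-01 -1.59730171e-05  8.49391024e-02] [ 3.13873378 -0.01246562 -0.02793776] (array([0.0019, 0.0018, 0.059 ]), 0.001)
```

View pics/side2.png

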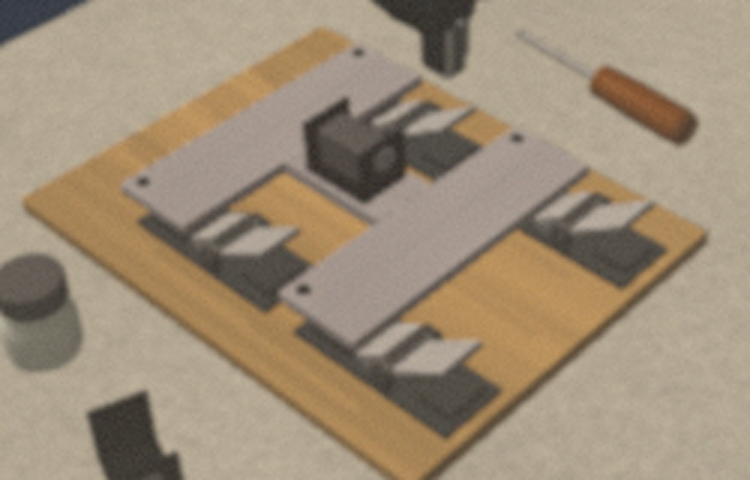

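All four shims are raised and the fingertip, at crop (440,70), is above the far-right tab at about crop (440,115). Pressing down now.

```bash
python3 -m creep '[{"x":0.002,"y":0.002,"z":0.015,"twist":0,"grip":0},{"x":0.002,"y":0.002,"z":0.025,"twist":0,"grip":0},{"x":0.002,"y":0.002,"z":0.032,"twist":0,"grip":0},{"x":0.002,"y":0.002,"z":0.036,"twist":0,"grip":0},{"x":0.002,"y":0.002,"z":0.040,"twist":0,"grip":0},{"x":0.002,"y":0.002,"z":0.044,"twist":0,"grip":0},{"x":0.002,"y":0.002,"z":0.048,"twist":0,"grip":0}]'; python3 -m creep '[{"x":0,"y":0,"z":0.004,"twist":0,"grip":0},{"x":0,"y":0,"z":0.007,"twist":0,"grip":0},{"x":0,"y":0,"z":0.009,"twist":0,"grip":0},{"x":0,"y":0,"z":0.009,"twist":0,"grip":0}]'
```

```text
clock: 11.08
tcp_pos: [0.6117, -0.0027, 0.0372]
tcp_rot: [3.138, -0.015, -0.028]
ft_force: [-1.3, -0.3, 3.5]
gripper_width: -0.0
clock: 11.58
tcp_pos: [0.6119, -0.0027, 0.028]
tcp_rot: [3.138, -0.015, -0.028]
ft_force: [0.5, 0.6, 0.6]
gripper_width: -0.0001
```

```bash
python3 -m creep '[{"x":0,"y":0,"z":0.002,"twist":0,"grip":0},{"x":0,"y":0,"z":0.003,"twist":0,"grip":0},{"x":0,"y":0,"z":0.003,"twist":0,"grip":0}]'; python3 -m creep '[{"x":0,"y":0,"z":0.002,"twist":0,"grip":0},{"x":0,"y":0,"z":0.002,"twist":0,"grip":0}]'
```

```text
clock: 11.95
tcp_pos: [0.6121, -0.0028, 0.0258]
tcp_rot: [3.138, -0.016, -0.028]
ft_force: [-3.3, -0.2, 9.6]
gripper_width: 0.0001
clock: 12.2
tcp_pos: [0.6121, -0.0027, 0.0256]
tcp_rot: [3.138, -0.017, -0.028]
ft_force: [-7.8, 0.3, 17.7]
gripper_width: -0.0001
```

The tab is hard down with the tip at 25.6 mm, so it should be flat. I'll lift off, retreat and check.

```bash
python3 -m creep '[{"x":0,"y":0,"z":-0.03,"twist":0,"grip":0},{"x":0,"y":0,"z":-0.08,"twist":0,"grip":0},{"x":0,"y":0,"z":-0.13,"twist":0,"grip":0},{"x":-0.04,"y":0.05,"z":-0.15,"twist":0,"grip":0},{"x":-0.08,"y":0.1,"z":-0.15,"twist":0,"grip":0},{"x":-0.12,"y":0.15,"z":-0.15,"twist":0,"grip":0},{"x":-0.16,"y":0.2,"z":-0.15,"twist":0,"grip":0},{"x":-0.16,"y":0.2,"z":-0.15,"twist":0,"grip":0}]'
python3 - <<'E'
from h import *
P=(.6175,.0728,-.029)
im=read_camera('side'); c=cv2.resize(im[160:320,130:380],None,fx=3,fy=3,interpolation=cv2.INTER_CUBIC); cv2.imwrite('pics/side3.png',c)
a=cv2.imread('pics/side0.png')
d=cv2.absdiff(a,im).max(2); d=cv2.GaussianBlur(d,(5,5),0); m=(d>18).astype('uint8'); m[:,380:]=0
n,l,st,ce=cv2.connectedComponentsWithStats(m); print([s.tolist() for s in st[1:] if s[4]>12])
read_camera('top')
for n in ('side','top'):
    for d in finder.place_of('tab_a',n)[:5]: print(n,round(d['score'],2),np.round(d['at'],1))
for k,f in FEET.items():
    for nm,ang in (('raised',.55),('flat',0)):
        p=(f[0]-.044-.032*np.cos(ang),f[1],.026+.032*np.sin(ang)); print(k,nm,*[np.round(proj(n,world(P,p))[0],1) for n in('side','top')])
E
```

```text
clock: 13.2
tcp_pos: [0.4425, -0.1999, 0.1737]
tcp_rot: [3.137, -0.017, -0.032]
ft_force: [-0.3, -0.2, 0.4]
gripper_width: 0.0005
[[254, 191, 36, 25, 466]]
side 0.89 [279.5 205.7]
side 0.82 [277.5 274.9]
side 0.72 [215.6 239.4]
side 0.54 [338.2 233. ]
side 0.16 [326.8 190.4]
top 0.79 [305.9 268. ]
top 0.65 [226.8 200.3]
top 0.64 [301.6 205.5]
top 0.55 [224.7 231.1]
top 0.51 [302.4 165.7]
nl raised [275.9 278.7] [228.2 269.4]
nl flat [278.3 287.5] [229.  272.2]
fl raised [216.7 238.8] [229.3 199.6]
fl flat [219.4 247.2] [230.  203.4]
nr raised [335.1 232. ] [304.4 269.2]
nr flat [336.7 240.4] [304.  272.1]
fr raised [276.6 199.4] [303.6 199.4]
fr flat [278.6 207.4] [303.3 203.3]
```

View pics/side3.png

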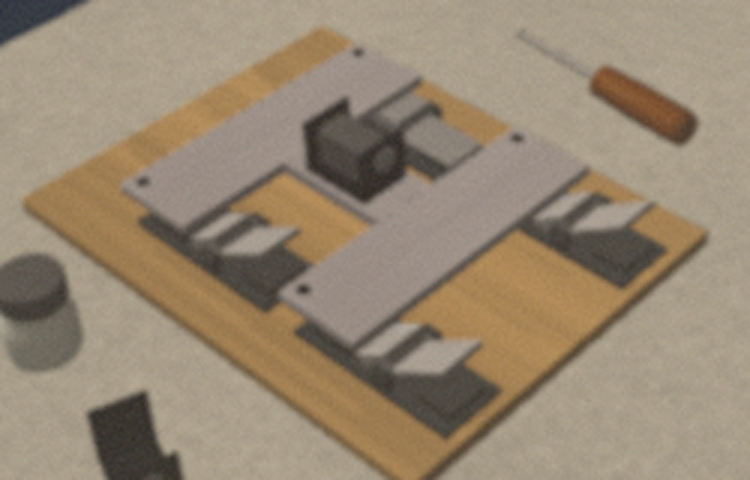

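The far-right tab now lies flat at about crop (445,140). The other three tabs are still raised, and the only change from the first picture is at that shim, so the plate and the bystanders haven't moved visibly. Handing in.

```bash
python3 -c "
from h import *
print(status.observe()['clock'],manip.job_done())"
```

```text
the job is handed in; nothing more can be done
13.4 None
```

The springy foot was the far-right one. I pressed its shim tab down flat, left the other three shims raised, and handed the job in at 13.4 s of the 61 s allowed.

- **Finding the foot:** I pressed all four feet with the shut fingertips. Near right, near left and far left took 9–13 N without sinking. Far right sank about 3.5 mm at 5–6 N and then bottomed; that force is a little above the 3–4.5 N in the brief.
- **Pressing the tab:** The tip stopped hard at 25.6 mm (17.7 N), against 26 mm for a flat tab. Partway down, one reading dropped to 0.6 N at 28 mm, so I pressed on until it went hard.
- **Final checks:** In the last side picture, the finder put the far-right tab about 2 px from where a flat tab should be. It put the other three within about 4 px of raised. The only change from the first side picture, in the part I compared, was at that shim, so I saw no movement of the plate, bracket, jar or screwdriver.
- **Disagreements and gaps:** One move call was refused because I left out the twist value, and the arm did not move. The tip drifted about 1.6 mm in x while pressing the springy foot, but the pictures show no matching plate shift. In the top view, the finder also gave some weak false tab detections. I did not press the far-right foot again to confirm the shim now carries it.

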